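# Lock the easel's pivot pin with its R-clip

### The arm

A 6-joint arm with a two-finger parallel gripper is mounted at the origin on the work surface. World frame = base frame: x ahead of the robot, y to its left, z up, the work surface at z = 0. Lengths are in m, angles in rad, forces in N, time in s.
With the tool pointing down it reaches from about 0.275 to 0.825 m from the base axis. Payload 5.2 kg.
Tool frame: the origin (TCP) lies between the finger pads; the fingertips stand 14 mm ahead of it and the grasp point (between the pads) lies 5 mm behind it; z points along the fingers, y is the direction in which the jaws open and shut (so a half turn about z gives the same grasp; the last joint's range is limited). The gripper opens to 93 mm and grips with 3 to 60 N. Pads are 15 mm wide; open, the fingers measure 128 mm over their backs; the gripper's body (75 mm by 188 mm) begins 65 mm behind the grasp point.
Start: joints at [-1.419, 0.259, 1.535, -0, 1.348, -0.203], TCP at [0.191, -0.516, 0.233] pointing down, gripper open.
Joint ranges: [-3.14, 3.14], [-0.91, 2.08], [0.19, 2.58], [-1.22, 4.36], [0.22, 2.71], [-3.12, 3.12]. Speed limits (rad/s): [2.57, 2.57, 3.14, 3.14, 3.14, 3.14].

### API

Orientations are given as a unit quaternion [x, y, z, w].
In Python, from rig import readout, cams, ticket gives the robot as it stands.
- The arm moves only by the tool apply_moves, never from a script. Its argument "increments" is one flat list of numbers, 7 for each row, row after row: the finger opening in mm, from 0 to 93, then the shift along the tool's x, y, z in mm, then the turn, a rotation vector about the tool's x, y, z in degrees. In form: [grip, x, y, z, rx, ry, rz, grip, x, y, z, rx, ry, rz, ...]. A call has 1 to 8 rows; each row shifts and turns the pose as measured when the row begins, along the tool's axes as they then stand; what a row does not reach is not made up. A row lasts 1/12 s, in which the tool goes at most 41.7 mm and 7.16 degrees, less where a joint would pass 70% of its speed; a pose out of reach is approached as far as the arm can. A call is refused whole if a number of a shift passes 41.7 or a number of a turn 7.16, either way. A call with a gripper value outside its range is refused whole. The fingers move at their own pace and stop on an object; the grip force is fixed at half the most. Time passes only in rows, so rows that do not move let the fingers close. It gives the time, the measured TCP pose, the force and the opening at its end, in the units of the state.
- readout.get_obs(): the state, without advancing time (a new reading comes with each control period).
- cams.camera(name): name is "side" or "top"; returns a dict with "frame" (480x640x3 uint8, red, green, blue), "vertical_fov" (degrees; the focal length in pixels is half the picture's height over the tangent of half this angle, whatever the lens; pixels are square), "cx", "cy" (the principal point, pixels), "rvec" (rotation vector, rad) and "tvec" (3), from world to camera coordinates, as OpenCV has them. Camera axes: x right, y down, z forward; pixel columns grow to the right and rows downward; lengths in m; the calibration is good to about 2 mm. A picture is of the moment at which its call begins. There is no depth.
- ticket.hand_in(): hands the job in, once; it reports no verdict.
The state is a dict: "clock": time; "joints": joint angles; "qd": joint speeds; "tau": joint torques, N m; "tcp_pos": TCP position; "eef_rot": TCP orientation; "force": force on the tool from outside, world axes, zero at the start; "ft_torque": the same for the moment, N m; "grip_width": finger opening in m.
Only numpy, scipy, OpenCV 4.12 (cv2) and the standard library are available. Lean on these libraries where they do the work, as an engineer would, in place of code of your own. Each camera call takes 0.05 s, during which the arm holds its last target.

### The job

Lock the tilting mosaic easel: take the R-clip out of the wooden rack, feel with its straight leg for the cross-hole in the bare end of the easel's pivot pin, and press it straight down through the hole until its bow springs over the pin, then let go of it. Press gently, never with more than 30 N (if it stops early it stands on solid pin, so lift and try beside it), and leave everything else where it is.

Things in the scene. Friction and masses are not known exactly. Their poses are not given: they have to be found in the camera images.
- clip: R-clip of 5 mm steel wire, 103 mm long, 23 mm wide: straight leg, coil eye, sprung bow. Stands eye up in any one of the rack's 3 slots; only it has a coil eye. Origin: lower end of the straight leg (blunt); z up the leg to the eye, x from the leg to the bow, y along the coil's axis. Seated, the pin's axis is 44.5 mm above this end (play about 1.5 mm down, 3 mm up); either way round will do
- clip_eye (a point): centre of the clip's coil eye (21 mm across, 10 mm thick), the place to grip it, across its thickness: 92.5 mm above the leg's end along the clip's z, 8 mm from the leg's line along its x. In the rack it is about 42 mm above the rack's top
- clip_bow (a joint): opening of the clip's bow leg, rad: 0 relaxed, about 0.1 while it passes the pin, back to 0 when sprung over. The bow curves round the pin, pinches in 29 mm above the straight leg's end and flares below that, lowest point 11 mm above that end; it meets the pin when the leg's end is about 15 mm below the pin's axis. Passing takes a push of about 10 N
- easel: tilting mosaic easel, fixed: wooden base 280 x 330 x 18 mm, two steel lugs with a level steel pivot pin 24 mm thick, framed board. Origin on the table below the pin's axis at the outer lug's outer face; z up, y along the pin: its bare drilled end sticks out to -y, the board is on the +y side. The lug's top is 7 mm above the pin's top
- pin_mark (a point): point on the pin's axis at the outer lug's outer face, 85 mm above the table (the pin's top is 12 mm higher); axes as the easel's. The 7 mm cross-hole runs vertically through the pin, centred 12 to 40 mm from here towards -y: this differs each time and is not measured, so feel (or look) for it. The pin is stiff in its lugs and does not turn; it ends 30 mm beyond the hole
- rack: wooden rack block 62 x 190 x 65 mm, fixed, origin under its centre; three equal slots 28 x 8 mm and 50 mm deep in its top (39 mm at their +x end), at y = -65, 0 and 65 mm, their length along the rack's x
- hairpin: bystander: plain U-shaped steel hairpin, 24 mm wide, 85 mm long, two straight legs, one shorter, stands in a rack slot; to be left where it is
- scraper: bystander: flat scraper with wooden grip, 24 mm wide, 98 mm long, stands in a rack slot; to be left where it is
- glue_jar: bystander: blue jar, 58 mm wide, 75 mm high; to be left where it is
- tumbler: bystander: steel tumbler, 72 mm wide, 95 mm high; to be left where it is
- hammer: bystander: mosaic hammer, lying; to be left where it is
- palette_knife: bystander: palette knife, lying; to be left where it is
- stone_tray: bystander: card tray of stone cubes, 140 x 100 x 30 mm; to be left where it is
Not all that is in view belongs to the job. What is shaped like the clip but yellow is not meant.

How it is judged:
On the way, in this order (a step that is already met when the one before it is completed fails the run):
1. the R-clip has been lifted out of the rack (height (world z) of clip above 0.07 m), for 0.1 s.
2. the straight leg's end is inside the pin's cross-hole, the bow still above the pin (y of clip in the frame of pin_mark between -0.046 and -0.006 m and angle between the z axis of clip and the z axis of easel, either way round below 0.35 rad and x of clip in the frame of pin_mark between -0.007 and 0.007 m and z of clip in the frame of pin_mark between -0.012 and 0.008 m).
At the end, for the whole second after the job is handed in: the R-clip's straight leg stands through the pin's cross-hole, within 0.35 rad of upright, its end 37.5 to 50 mm below the pin's axis, and its bow has sprung back (under 0.04 rad) round the pin; the clip is left there (y of clip in the frame of pin_mark between -0.046 and -0.006 m and angle between the z axis of clip and the z axis of easel, either way round below 0.35 rad and x of clip in the frame of pin_mark between -0.013 and 0.013 m and z of clip in the frame of pin_mark between -0.05 and -0.0375 m and value of joint clip_bow below 0.04 rad); the robot touches nothing.
It fails at once if the clip is pressed on the easel or its pin with more than 30 N (contact force between clip and easel above 30 N).
It fails at once if a bystander is disturbed (moved more than 30 mm) (distance of any of hairpin, scraper, glue_jar, tumbler, hammer, palette_knife, stone_tray from where it was at the start of the episode above 0.03 m).
It also fails if it takes over 72 s, if anything falls off the work surface, if the arm or the gripper's body presses on something with over 40 N, if the wrist force passes 120 N, or if a joint passes its speed limit or range.

## Working session

There is one attempt and no reset: what is moved stays moved. The work goes in short steps, Python scripts to look and compute and a tool call to move; the robot and the scene stay as the last step left them, time stands still between calls to the robot, and variables do not carry over. Pictures are saved under pics/ and viewed, and the job is handed in when it is done.

Besides the shell and the picture viewer there is one more tool, called after "Request:" in YAML: its name, and indented under it one key for each argument. apply_moves: Moves the arm, as the interface text tells. Its arguments: {"type":"object","properties":{"increments":{"type":"array","items":{"type":"number"}}},"required":["increments"]}

```bash
ls; mkdir -p pics; python3 - <<'E'
from rig import readout,cams
import cv2
print(readout.get_obs())
for n in ("side","top"):
    c=cams.camera(n); cv2.imwrite(f"pics/{n}0.png",c["frame"][:,:,::-1])
    print(n,{k:v for k,v in c.items() if k!="frame"})
E
```

```text
pics
{'clock': 0.0, 'joints': array([-1.41881961e+00,  2.59295759e-01,  1.53609436e+00,  4.08624292e-06,
        1.34800031e+00, -2.02793174e-01]), 'qd': array([-2.02436369e-03, -1.40134218e-03, -5.09829628e-04, -7.19247397e-04,
        4.58209662e-04, -3.83892587e-05]), 'tau': array([ 2.45245070e-05, -4.37305856e+01, -2.84004503e+01,  7.22004916e-02,
        4.14734613e-02, -1.31476208e-04]), 'tcp_pos': array([ 0.19100092, -0.51520426,  0.23183859]), 'eef_rot': array([ 9.84308182e-01,  1.76455644e-01,  2.48282612e-05, -8.98547054e-04]), 'force': array([-0.57079164, -0.01532976, -0.57608815]), 'ft_torque': array([-0.01723917,  0.00892089, -0.02622521]), 'grip_width': 0.09269325752113645}
side {'vertical_fov': 55.413645873876774, 'cx': 319.68368708751103, 'cy': 241.304222054215, 'rvec': array([ 2.37401175, -0.08564273,  0.05837076]), 'tvec': array([-0.54994955,  0.00193548,  0.99283352])}
top {'vertical_fov': 50.008977994655304, 'cx': 319.6701966384266, 'cy': 242.94628207241414, 'rvec': array([ 2.15505115, -2.19224994,  0.0762883 ]), 'tvec': array([-0.10651463,  0.52666025,  1.04978091])}
```

View pics/side0.png

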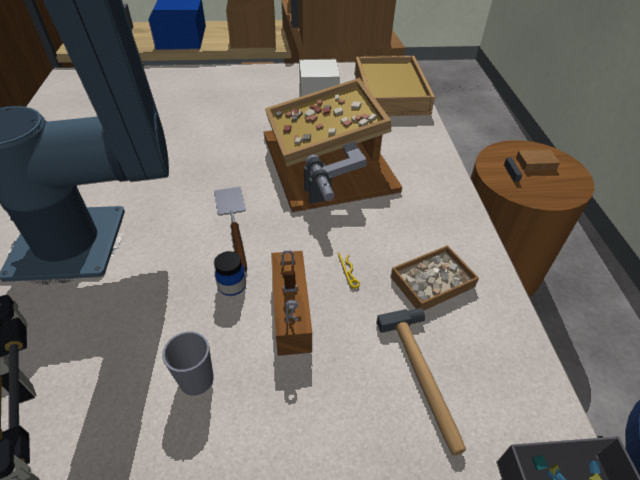

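View pics/top0.png

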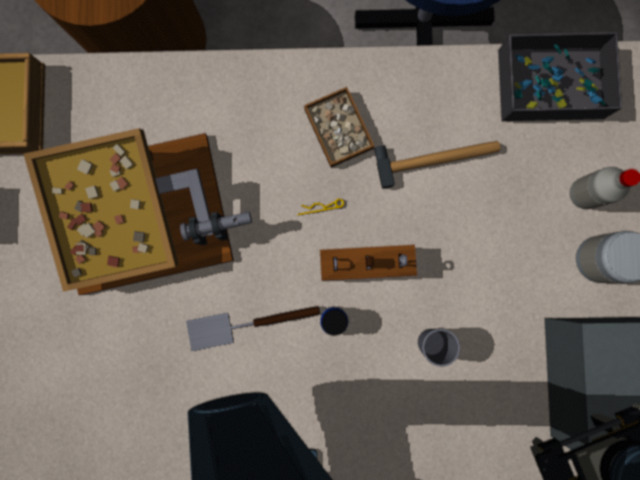

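The side view shows the rack at about (291,300), with its slots holding the hairpin (288,258), the scraper (289,282) and a coil eye (291,308). The pin is at about (320,180). I'll zoom in on both.

```bash
cat > h.py <<'E'
import numpy as np,cv2
from rig import readout,cams
from scipy.spatial.transform import Rotation as R
def K(c):
    f=240/np.tan(np.radians(c["vertical_fov"])/2); return np.array([[f,0,c["cx"]],[0,f,c["cy"]],[0,0,1.]])
def ray(c,uv):
    M=cv2.Rodrigues(c["rvec"])[0]; d=M.T@np.linalg.inv(K(c))@np.array([uv[0],uv[1],1.]); return -M.T@c["tvec"],d/np.linalg.norm(d)
def onz(c,uv,z):
    o,d=ray(c,uv); return o+d*(z-o[2])/d[2]
def proj(c,P):
    return cv2.projectPoints(np.array(P,float).reshape(-1,3),c["rvec"],c["tvec"],K(c),None)[0].reshape(-1,2)
def tri(c1,u1,c2,u2):
    o1,d1=ray(c1,u1);o2,d2=ray(c2,u2)
    t=np.linalg.lstsq(np.c_[d1,-d2],o2-o1,rcond=None)[0]
    a=o1+d1*t[0];b=o2+d2*t[1]; return (a+b)/2,np.linalg.norm(a-b)
def crop(c,x0,y0,w,h,s,fn):
    cv2.imwrite(fn,cv2.resize(c["frame"][y0:y0+h,x0:x0+w,::-1],None,fx=s,fy=s,interpolation=cv2.INTER_CUBIC))
E
python3 - <<'E'
from h import *
s=cams.camera("side");t=cams.camera("top")
crop(s,255,235,75,125,4,"pics/a.png");crop(s,260,130,150,80,5,"pics/b.png")
crop(t,310,235,150,55,5,"pics/c.png");crop(t,140,130,130,110,5,"pics/d.png")
E
```

```text
(no output)
```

View pics/a.png

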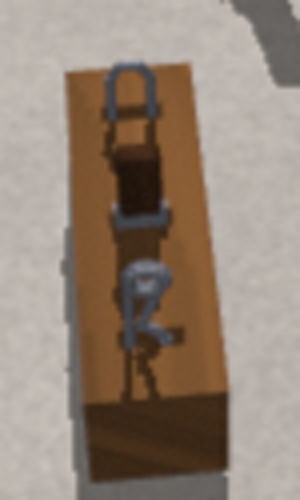

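View pics/b.png

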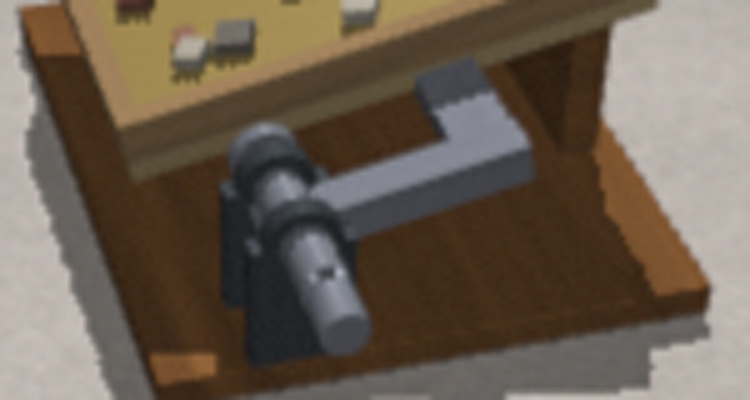

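View pics/c.png

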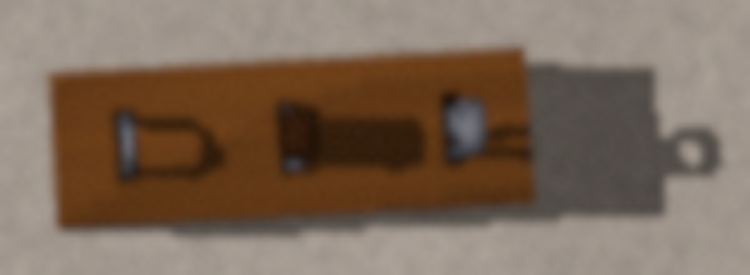

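View pics/d.png

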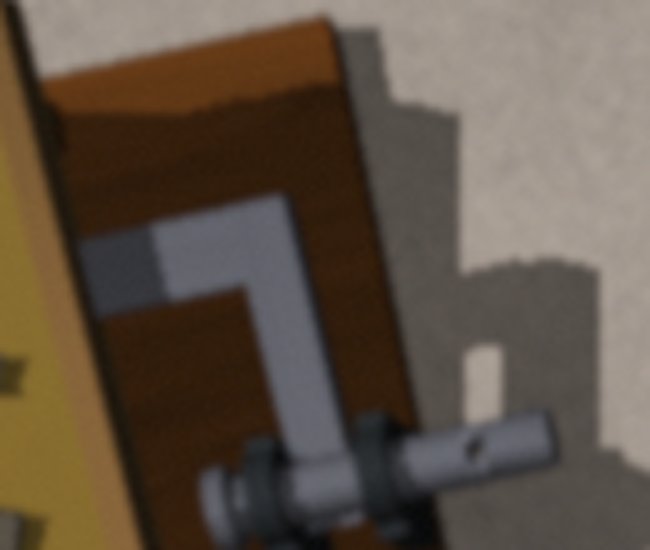

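Crop b shows the hole at side px (325,184.4), and crop d shows it at top px (235.4,219.6). The clip eye is at side px about (291.5,306) and top px about (403.4,260). Its straight leg is on the left (world -x) side in the side view.

```bash
python3 - <<'E'
from h import *
np.set_printoptions(precision=4,suppress=True)
s=cams.camera("side");t=cams.camera("top")
hs=(260+325/5,130+272/5);ht=(140+477/5,130+448/5)
print("hole",onz(s,hs,.097),onz(t,ht,.097),tri(s,hs,t,ht))
es=(255+146/4,235+284/4);et=(310+467/5,235+125/5)
print("eye",tri(s,es,t,et),onz(s,es,.107),onz(t,et,.107))
# rack top corners
for n,c,pts in (("top",t,[(50,73),(523,49),(535,203),(60,228)]),("side",s,[(66,72),(190,64),(227,393),(84,403)])):
    for p in pts:
        uv=(310+p[0]/5,235+p[1]/5) if n=="top" else (255+p[0]/4,235+p[1]/4)
        print(n,onz(c,uv,.065))
# pin edges in top: near lug & at tip ; tip face in side
for p in [(407,438),(548,411),(410,490),(555,460)]:
    print("pin top",onz(t,(140+p[0]/5,130+p[1]/5),.085))
for p in [(282,240),(323,340),(325,208),(369,325)]:
    print("pin side",onz(s,(260+p[0]/5,130+p[1]/5),.085))
o=-cv2.Rodrigues(t["rvec"])[0].T@t["tvec"];print(o,-cv2.Rodrigues(s["rvec"])[0].T@s["tvec"])
# leg bottom end visible at rack top: side crop (129,345), top crop (450,158); bow (170,335)
print("leg",onz(s,(255+129/4,235+345/4),.065),"bow",onz(s,(255+168/4,235+337/4),.065))
E
```

```text
hole [0.5653 0.0457 0.097 ] [0.5669 0.0467 0.097 ] (array([0.5662, 0.0468, 0.0962]), np.float64(0.0016130212324936583))
eye (array([ 0.4818, -0.276 ,  0.1025]), np.float64(0.0014586326614650876)) [ 0.481  -0.2793  0.107 ] [ 0.4823 -0.2753  0.107 ]
top [ 0.5078 -0.1164  0.065 ]
top [ 0.5141 -0.3048  0.065 ]
top [ 0.4529 -0.3076  0.065 ]
top [ 0.4461 -0.1194  0.065 ]
side [ 0.4466 -0.1198  0.065 ]
side [ 0.5074 -0.1183  0.065 ]
side [ 0.5129 -0.3071  0.065 ]
side [ 0.453  -0.3079  0.065 ]
pin top [0.5729 0.0764 0.085 ]
pin top [0.5826 0.0207 0.085 ]
pin top [0.5523 0.0752 0.085 ]
pin top [0.5632 0.0181 0.085 ]
pin side [0.5495 0.0841 0.085 ]
pin side [0.562  0.0146 0.085 ]
pin side [0.5709 0.1064 0.085 ]
pin side [0.5827 0.0233 0.085 ]
[ 0.4368 -0.1276  1.088 ] [ 0.4815 -0.7277  0.7258]
leg [ 0.4726 -0.2804  0.065 ] bow [ 0.4894 -0.2774  0.065 ]
```

```bash
python3 - <<'E'
from h import *
np.set_printoptions(precision=4,suppress=True)
s=cams.camera("side");t=cams.camera("top")
a=onz(t,(140+328/5,130+18/5),.018);b=onz(t,(140+390/5,130+330/5),.018);print("base edge",a,b,np.degrees(np.arctan2(*(b-a)[[1,0]])))
a=onz(s,(260+160/5,130+388/5),.018);b=onz(s,(260+708/5,130+292/5),.018);print("base front side",a,b,np.degrees(np.arctan2(*(b-a)[[1,0]])))
# board -y edge upper corners: side full img
B=[((275.5,156),(175,271)),((389,121.5),(141,130))]
for u,v in B: print("board top corner",tri(s,u,t,v))
print(tri(s,(266,112),t,(67,291)),tri(s,(366,81),t,(26,154)))
crop(s,255,70,150,140,5,"pics/e.png");
E
```

```text
base edge [0.7629 0.1236 0.018 ] [0.628  0.0971 0.018 ] -168.91503597513582
base front side [0.4922 0.0629 0.018 ] [0.7606 0.1168 0.018 ] 11.344409543191212
board top corner (array([0.4643, 0.1652, 0.0909]), np.float64(0.010059139458028124))
board top corner (array([0.7332, 0.2164, 0.1428]), np.float64(0.0021502660106200297))
(array([0.435 , 0.3813, 0.0801]), np.float64(0.001875629716713465)) (array([0.7039, 0.4411, 0.1305]), np.float64(0.015519979507647209))
```

View pics/e.png

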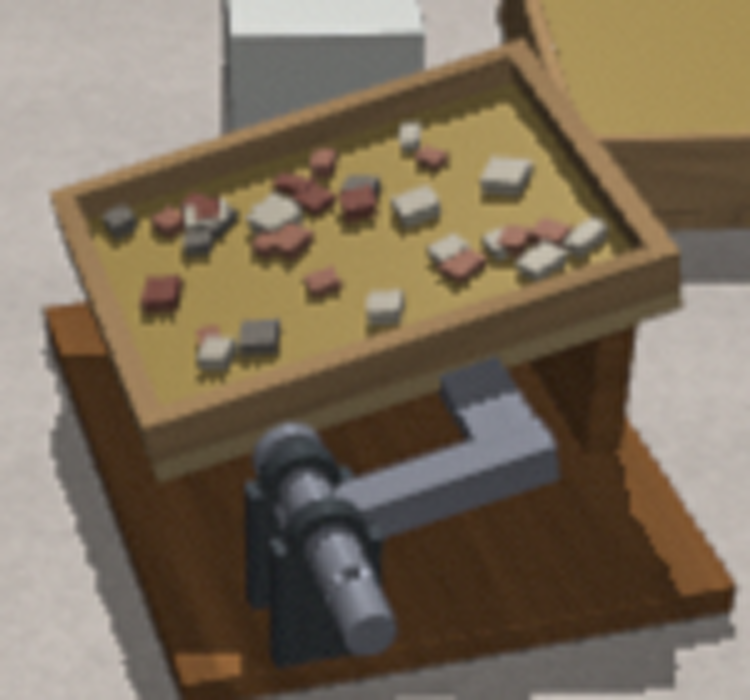

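Request:
apply_moves:
  increments: [40, 0, 0, 0, 0, 0, 6.2, 40, 0, 0, 0, 0, 0, 6.2, 40, 0, 0, 0, 0, 0, 6.0, 40, 0, 0, 0, 0, 0, 0]

```text
clock: 0.73
tcp_pos: [0.1911, -0.5156, 0.2324]
eef_rot: [1.0, 0.01, -0.0, -0.0]
force: [-0.5, -0.8, -0.0]
grip_width: 0.0711
```

```bash
cat >> h.py <<'E'
def go(target,yaw):
    o=readout.get_obs(); Rm=R.from_quat(o["eef_rot"])
    d=Rm.inv().apply(np.array(target)-o["tcp_pos"])*1000
    T=R.from_euler("z",yaw,degrees=True)*R.from_euler("x",180,degrees=True)
    r=np.degrees((Rm.inv()*T).as_rotvec())
    print("t",round(o["clock"],2),"tcp",o["tcp_pos"].round(4),"yaw",np.degrees(np.arctan2(Rm.as_matrix()[1,0],Rm.as_matrix()[0,0])).round(2),"z-axis",Rm.as_matrix()[:,2].round(4),"F",o["force"].round(2),"w",round(o["grip_width"]*1000,1)); print("shift",d.round(1),"rot",r.round(2))
E
python3 -c "
from h import *
go([.4818,-.277,.17],1.9)"
```

```text
t 0.73 tcp [ 0.1911 -0.5156  0.2324] yaw 1.15 z-axis [-1.e-04  5.e-04 -1.e+00] F [-0.48 -0.8  -0.01] w 71.1
shift [ 295.4 -232.7   62.5] rot [-0.03  0.   -0.75]
```

Request:
apply_moves:
  increments: [40, 29.5, -23.3, 0, 0, 0, -0.7, 40, 29.5, -23.3, 0, 0, 0, 0, 40, 29.5, -23.3, 0, 0, 0, 0, 40, 29.5, -23.3, 0, 0, 0, 0, 40, 29.5, -23.3, 0, 0, 0, 0, 40, 29.5, -23.3, 0, 0, 0, 0, 40, 29.5, -23.3, 0, 0, 0, 0, 40, 29.5, -23.3, 0, 0, 0, 0]

```text
clock: 1.4
tcp_pos: [0.4222, -0.3192, 0.2316]
eef_rot: [1.0, 0.023, -0.001, 0.002]
force: [0.0, -0.6, 0.3]
grip_width: 0.0398
```

```bash
python3 -c "
from h import *
go([.4818,-.277,.17],1.9)"
```

```text
t 1.4 tcp [ 0.4222 -0.3192  0.2316] yaw 2.64 z-axis [-0.0013 -0.0036 -1.    ] F [ 0.   -0.65  0.3 ] w 39.8
shift [ 61.6 -39.6  61.3] rot [0.21 0.08 0.74]
```

Request:
apply_moves:
  increments: [40, 31, -20, 0, 0, 0, 0.7, 40, 28, -18, 10, 0, 0, 0, 40, 0, 0, 20, 0, 0, 0, 40, 0, 0, 25, 0, 0, 0, 40, 0, 0, 0, 0, 0, 0]

```text
clock: 1.82
tcp_pos: [0.4897, -0.2695, 0.1771]
eef_rot: [1.0, 0.031, 0.003, 0.003]
force: [-1.0, 1.0, -1.3]
grip_width: 0.0402
```

```bash
python3 -c "
from h import *
go([.4818,-.277,.102],1.9)
s=cams.camera('side');t=cams.camera('top')
crop(s,230,200,130,170,4,'pics/f.png')
crop(t,310,200,160,110,5,'pics/g.png')"
```

```text
t 1.82 tcp [ 0.4897 -0.2695  0.1771] yaw 3.57 z-axis [ 0.006  -0.0058 -1.    ] F [-0.97  0.98 -1.26] w 40.2
shift [-8.8  6.5 75.1] rot [ 0.35 -0.33  1.67]
```

View pics/f.png

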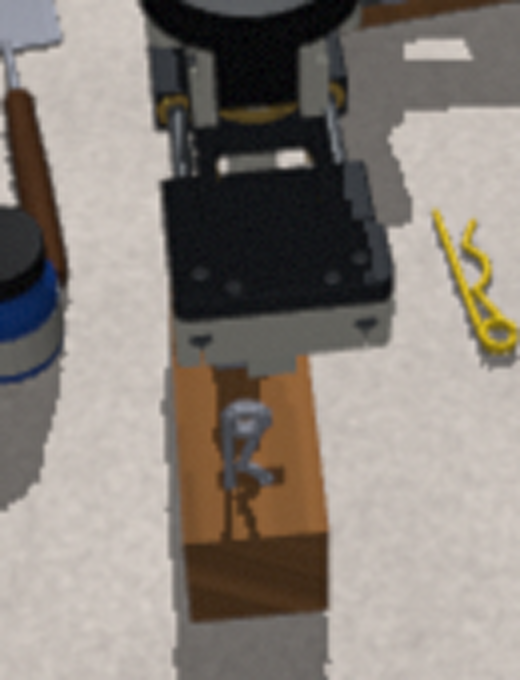

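The gripper stands above the rack, with the eye at crop (245,415), not yet between the fingers. I'll correct for the overshoot and descend.

Request:
apply_moves:
  increments: [40, -8.5, 6.5, 5, 0.3, -0.3, 1.6, 40, 0, 0, 5, 0, 0, 0, 40, 0, 0, 0, 0, 0, 0]

```text
clock: 2.17
tcp_pos: [0.4826, -0.2822, 0.1744]
eef_rot: [1.0, 0.015, 0.004, 0.004]
force: [-0.2, -0.5, -0.1]
grip_width: 0.0397
```

```bash
python3 -c "
from h import *
go([.4818,-.277,.102],1.9)"
```

```text
t 2.17 tcp [ 0.4826 -0.2822  0.1744] yaw 1.7 z-axis [ 0.0083 -0.0087 -0.9999] F [-0.19 -0.49 -0.14] w 39.7
shift [-1.2 -5.9 72.4] rot [ 0.51 -0.46 -0.21]
```

Request:
apply_moves:
  increments: [40, -1, -5, 0, 0.5, -0.5, 0, 40, 0, 0, 15, 0, 0, 0, 40, 0, 0, 15, 0, 0, 0, 40, 0, 0, 10, 0, 0, 0, 40, 0, 0, 0, 0, 0, 0, 40, 0, 0, 0, 0, 0, 0]

```text
clock: 2.67
tcp_pos: [0.4813, -0.2806, 0.1376]
eef_rot: [1.0, 0.012, 0.002, 0.002]
force: [0.5, -0.1, 0.4]
grip_width: 0.0402
```

```bash
python3 -c "
from h import *
go([.4818,-.277,.102],1.9)"
```

```text
t 2.67 tcp [ 0.4813 -0.2806  0.1376] yaw 1.41 z-axis [ 0.0033 -0.0034 -1.    ] F [ 0.48 -0.08  0.36] w 40.2
shift [ 0.5 -3.7 35.6] rot [ 0.2  -0.18 -0.49]
```

Request:
apply_moves:
  increments: [40, 0.5, -3.5, 0, 0.2, -0.2, -0.4, 40, 0, 0, 10, 0, 0, 0, 40, 0, 0, 10, 0, 0, 0, 40, 0, 0, 10, 0, 0, 0, 40, 0, 0, 3, 0, 0, 0, 40, 0, 0, 0, 0, 0, 0]

```text
clock: 3.17
tcp_pos: [0.4828, -0.2773, 0.1037]
eef_rot: [1.0, 0.016, 0.001, 0.001]
force: [1.1, 0.1, 0.0]
grip_width: 0.0399
```

```bash
python3 -c "
from h import *
go([.4818,-.277,.102],1.9)
s=cams.camera('side');t=cams.camera('top')
crop(s,230,220,130,130,5,'pics/f2.png')
crop(t,310,200,160,110,5,'pics/g2.png')"
```

```text
t 3.17 tcp [ 0.4828 -0.2773  0.1037] yaw 1.87 z-axis [ 0.0019 -0.0017 -1.    ] F [1.11 0.14 0.01] w 39.9
shift [-1.  -0.4  1.7] rot [ 0.1  -0.1  -0.03]
```

View pics/f2.png

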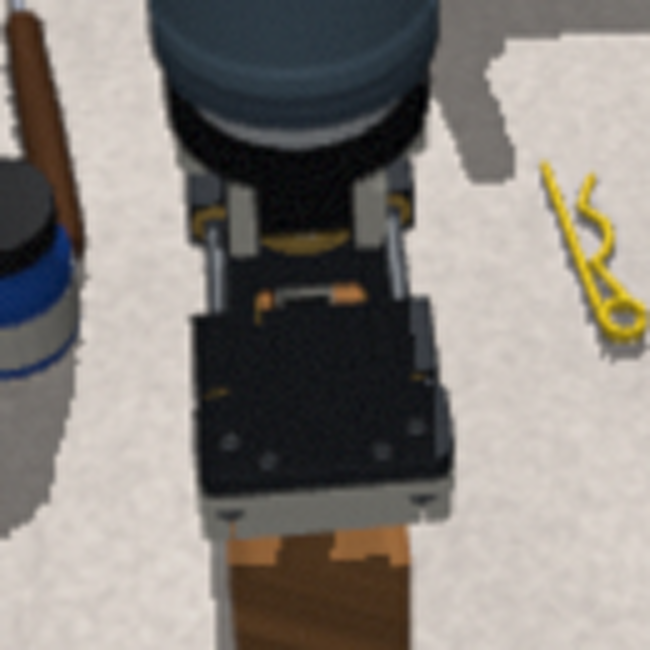

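The near finger hides the eye in this view, and the pose matches the target. I'll close the fingers.

Request:
apply_moves:
  increments: [8, -1, -0.4, 1.5, 0, 0, 0, 8, 0, 0, 0, 0, 0, 0, 8, 0, 0, 0, 0, 0, 0, 8, 0, 0, 0, 0, 0, 0, 8, 0, 0, 0, 0, 0, 0, 8, 0, 0, 0, 0, 0, 0, 0, 0, 0, 0, 0, 0, 0]

```text
clock: 3.85
tcp_pos: [0.4826, -0.2778, 0.1041]
eef_rot: [1.0, 0.016, 0.002, 0.002]
force: [0.3, 1.3, 0.0]
grip_width: 0.0097
```

```bash
python3 -c "
from h import *
go([.4818,-.277,.25],1.9)"
```

```text
t 3.85 tcp [ 0.4826 -0.2778  0.1041] yaw 1.86 z-axis [ 0.0044 -0.0038 -1.    ] F [0.29 1.32 0.  ] w 9.7
shift [-1.000e-01 -2.000e-01 -1.459e+02] rot [ 0.23 -0.24 -0.04]
```

The opening stopped at 9.7 mm on the 10 mm eye, so I'll lift.

Request:
apply_moves:
  increments: [0, 0, 0, -10, 0.2, -0.2, 0, 0, 0, 0, -15, 0, 0, 0, 0, 0, 0, -20, 0, 0, 0, 0, 0, 0, -25, 0, 0, 0, 0, 0, 0, -25, 0, 0, 0, 0, 0, 0, -25, 0, 0, 0, 0, 0, 0, -20, 0, 0, 0, 0, 0, 0, 0, 0, 0, 0]

```text
clock: 4.52
tcp_pos: [0.4816, -0.2766, 0.2479]
eef_rot: [1.0, 0.016, -0.001, -0.002]
force: [0.8, 0.4, 0.6]
grip_width: 0.0097
```

```bash
python3 -c "
from h import *
go([.5625,.046,.25],11)
s=cams.camera('side');t=cams.camera('top')
crop(s,200,150,200,200,3,'pics/f3.png')
crop(t,310,180,160,110,5,'pics/g3.png')"
```

```text
t 4.52 tcp [ 0.4816 -0.2766  0.2479] yaw 1.85 z-axis [-0.0027  0.0038 -1.    ] F [0.76 0.38 0.62] w 9.7
shift [  91.2 -319.9   -1.1] rot [-0.23  0.13 -9.15]
```

View pics/f3.png

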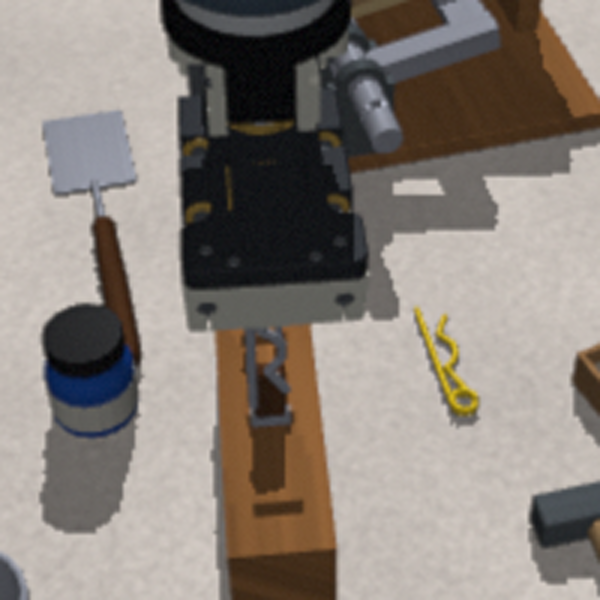

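The clip is held with its leg on the left, and its slot is empty. Next I'll measure the leg end and the tilt.

```bash
python3 -c "
from h import *
s=cams.camera('side');crop(s,265,245,50,55,12,'pics/f4.png');go([.56,.046,.25],11)"
```

```text
t 4.67 tcp [ 0.4797 -0.275   0.2426] yaw 1.84 z-axis [-0.0091  0.0094 -0.9999] F [-0.39  0.55 -1.19] w 10.1
shift [  90.5 -318.3   -5.1] rot [-0.6   0.46 -9.16]
```

View pics/f4.png

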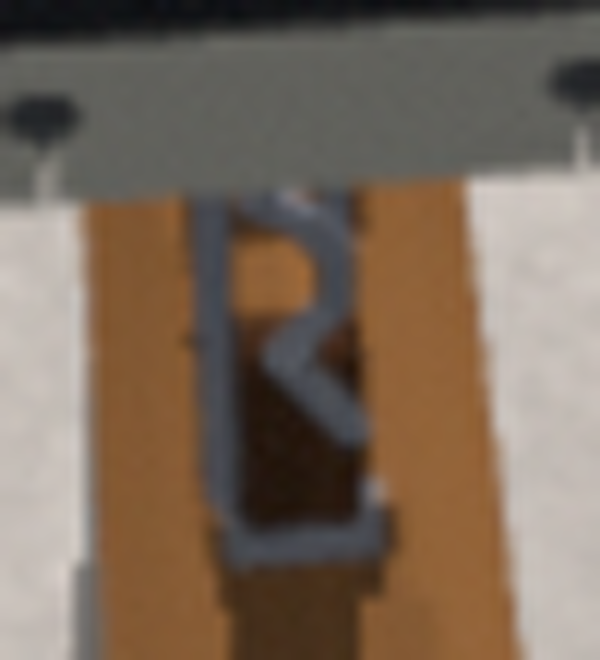

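```bash
python3 -c "
from h import *
s=cams.camera('side')
o=readout.get_obs();print(o['tcp_pos'])
tp=o['tcp_pos']
Rm=R.from_quat(o['eef_rot'])
for l in (0,.05): 
  print(proj(s,tp+Rm.apply([-.008,0,.0895-l])))
print(onz(s,(265+225/12,245+518/12),tp[2]-.0895), onz(s,(265+210/12,245+210/12),tp[2]-.0395))
"
```

```text
[ 0.47935092 -0.27468923  0.24187228]
[[283.9088935  286.67385218]]
[[282.9666298  266.30509961]]
[ 0.47009803 -0.27690757  0.15237228] [ 0.47041551 -0.2667795   0.20237228]
```

The leg end projects where expected, at (283.9,287) against about (283.7,288) seen. The clip is upright in the grip, with its end about 90 mm below the TCP and 8 mm off it. Now to the pin.

Request:
apply_moves:
  increments: [0, 0, -10, -5, -0.3, 0.3, -4.5, 0, 0, -10, 0, 0, 0, -4.5, 0, 10, -35, 0, 0, 0, 0, 0, 10, -35, 0, 0, 0, 0, 0, 10, -35, 0, 0, 0, 0, 0, 10, -35, 0, 0, 0, 0, 0, 10, -30, 0, 0, 0, 0, 0, 0, 0, 0, 0, 0, 0]

```text
clock: 5.38
tcp_pos: [0.4872, -0.0701, 0.2318]
eef_rot: [0.995, 0.094, -0.014, -0.011]
force: [0.3, -0.4, -0.3]
grip_width: 0.0098
```

```bash
python3 -c "
from h import *
go([.5745,.048,.215],11)"
```

```text
t 5.38 tcp [ 0.4872 -0.0701  0.2318] yaw 10.84 z-axis [-0.0292  0.0202 -0.9994] F [ 0.32 -0.4  -0.27] w 9.8
shift [108.3 -99.2  16.7] rot [-1.46  1.42 -0.17]
```

Request:
apply_moves:
  increments: [0, 27, -25, 0, -1.4, 1.4, 0, 0, 27, -25, 0, 0, 0, 0, 0, 27, -25, -2, 0, 0, 0, 0, 20, -18, -2, 0, 0, 0, 0, 0, 0, 0, 0, 0, 0, 0, 0, 0, 0, 0, 0, 0]

```text
clock: 5.88
tcp_pos: [0.5667, 0.0446, 0.224]
eef_rot: [0.995, 0.094, -0.009, -0.001]
force: [-0.0, -0.0, -0.2]
grip_width: 0.01
```

```bash
python3 -c "
from h import *
go([.5745,.048,.215],11)"
```

```text
t 5.88 tcp [0.5667 0.0446 0.224 ] yaw 10.84 z-axis [-0.018   0.001  -0.9998] F [-0.03 -0.01 -0.23] w 10.0
shift [ 8.4 -1.8  8.8] rot [-0.25  1.   -0.16]
```

Request:
apply_moves:
  increments: [0, 8, -2, 4, -0.2, 1.0, 0, 0, 0, 0, 4, 0, 0, 0, 0, 0, 0, 0, 0, 0, 0]

```text
clock: 6.13
tcp_pos: [0.5716, 0.046, 0.2113]
eef_rot: [0.996, 0.094, -0.004, -0.0]
force: [0.1, 0.7, -0.3]
grip_width: 0.0101
```

```bash
python3 -c "
from h import *
go([.5745,.048,.21],11)
s=cams.camera('side');crop(s,290,120,75,80,8,'pics/h1.png')
o=readout.get_obs();tp=o['tcp_pos'];Rm=R.from_quat(o['eef_rot']);e=tp+Rm.apply([-.008,0,.0905])
print('end',e,proj(s,e),'hole',proj(s,[.5665,.0465,.097]))
t=cams.camera('top');crop(t,180,170,100,90,6,'pics/h1t.png')
"
```

```text
t 6.13 tcp [0.5716 0.046  0.2113] yaw 10.82 z-axis [-7.8e-03  3.0e-04 -1.0e+00] F [ 0.08  0.66 -0.27] w 10.1
shift [ 3.2 -1.4  1.3] rot [-0.1   0.43 -0.18]
end [0.56312248 0.04433424 0.12122685] [[324.33854659 175.9257733 ]] hole [[325.52651873 184.13382599]]
```

View pics/h1.png

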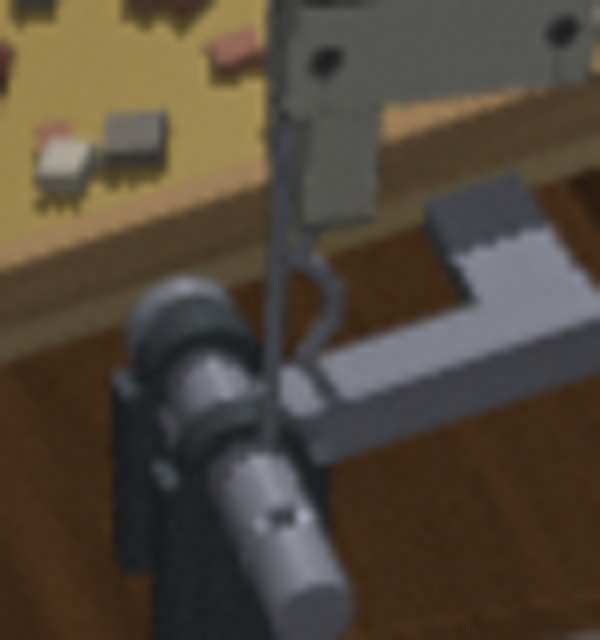

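View pics/h1t.png

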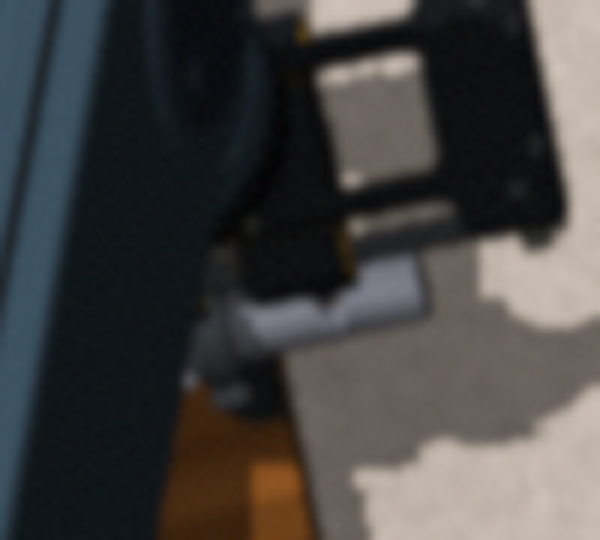

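The side view shows the leg end at about (323.5,175.3) and the hole at (325.4,184.5). The end sits about 1 mm to -x of where I predicted. I'll approach to about 5 mm above the pin and compare again.

Request:
apply_moves:
  increments: [0, 4.4, -1.4, 3, -0.1, 0.5, -0.2, 0, 0, 0, 6, 0, 0, 0, 0, 0, 0, 0, 0, 0, 0, 0, 0, 0, 0, 0, 0, 0]

```text
clock: 6.57
tcp_pos: [0.576, 0.0459, 0.2032]
eef_rot: [0.996, 0.094, 0.002, 0.0]
force: [-0.4, -0.0, -0.4]
grip_width: 0.01
```

```bash
cat > look.py <<'E'
from h import *
import sys
np.set_printoptions(precision=4,suppress=True)
go([.5755,.048,.195],11)
s=cams.camera('side');crop(s,305,150,40,45,14,'pics/%s.png'%sys.argv[1])
o=readout.get_obs();tp=o['tcp_pos'];Rm=R.from_quat(o['eef_rot']);e=tp+Rm.apply([-.008,0,.0905])
p=proj(s,e)[0];print('end',e,p,'crop',(p-[305,150])*14,'hole ref crop',(np.array([325.4,184.5])-[305,150])*14)
E
python3 look.py i1
```

```text
t 6.57 tcp [0.576  0.0459 0.2032] yaw 10.84 z-axis [ 0.0039 -0.0003 -1.    ] F [-0.36 -0.   -0.37] w 10.0
shift [-0.1 -2.1  8.2] rot [ 0.06 -0.22 -0.16]
end [0.5683 0.0444 0.1125] [326.6165 179.0564] crop [302.6306 406.7896] hole ref crop [285.6 483. ]
```

View pics/i1.png

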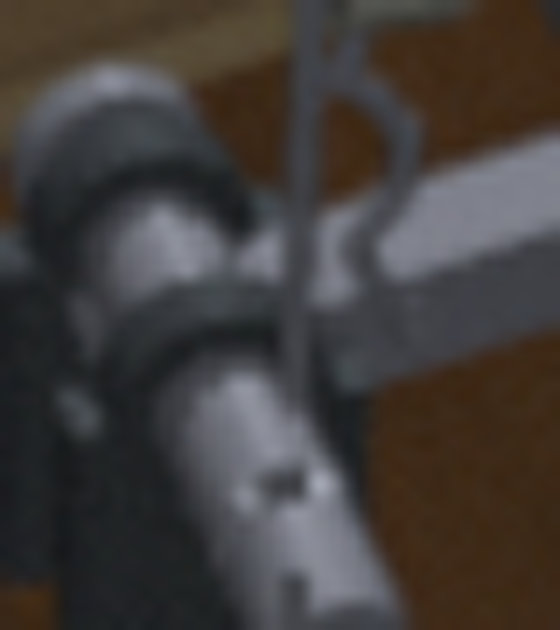

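```bash
python3 -c "
from h import *
s=cams.camera('side')
for dz in (-.001,0,.001):
  H=onz(s,(325.35,184.5),.097);E=onz(s,(325.93,179.3),.1125+dz);print(H,E,R.from_euler('z',-10.84,degrees=True).apply(H-E)*1000)
go([.5755,.048,.195],11)
"
```

```text
[0.5660068  0.04527153 0.097     ] [0.56684631 0.04492974 0.1115    ] [ -0.76024881   0.49357588 -14.5       ]
[0.5660068  0.04527153 0.097     ] [0.5667074  0.04367203 0.1125    ] [ -0.38727992   1.70271905 -15.5       ]
[0.5660068  0.04527153 0.097     ] [0.56656848 0.04241432 0.1135    ] [-1.43110242e-02  2.91186222e+00 -1.65000000e+01]
t 6.67 tcp [0.5759 0.046  0.2032] yaw 10.85 z-axis [ 3.6e-03 -3.0e-04 -1.0e+00] F [-0.69 -0.68 -0.51] w 9.8
shift [-0.  -2.   8.2] rot [ 0.06 -0.2  -0.15]
```

Request:
apply_moves:
  increments: [0, -0.2, -1.5, 3, 0, -0.2, 0, 0, 0, 0, 4, 0, 0, 0, 0, 0, 0, 2, 0, 0, 0, 0, 0, 0, 0, 0, 0, 0]

```text
clock: 7.0
tcp_pos: [0.5756, 0.0477, 0.1939]
eef_rot: [0.996, 0.095, 0.0, 0.001]
force: [-0.2, -0.0, -0.8]
grip_width: 0.0095
```

```bash
python3 look.py i2
```

```text
t 7.0 tcp [0.5756 0.0477 0.1939] yaw 10.87 z-axis [ 0.001  -0.0012 -1.    ] F [-0.25 -0.03 -0.84] w 9.5
shift [-0.1 -0.3 -1.1] rot [ 0.08 -0.04 -0.13]
end [0.5679 0.0461 0.1035] [326.2554 181.8519] crop [297.5753 445.926 ] hole ref crop [285.6 483. ]
```

View pics/i2.png

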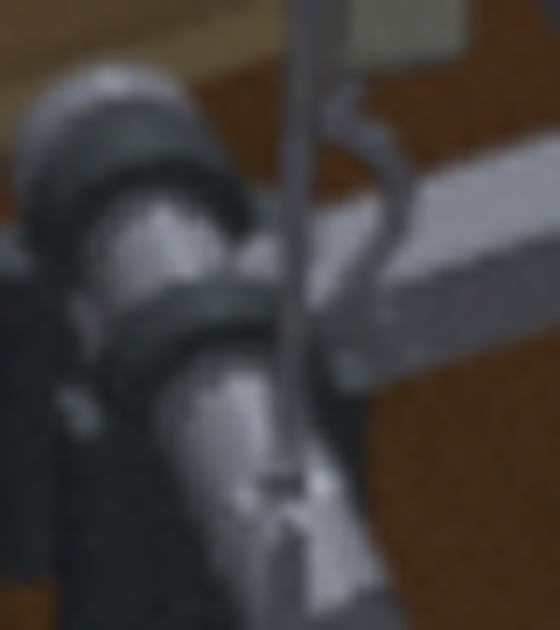

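```bash
python3 -c "
from h import *
s=cams.camera('side')
a=proj(s,[[.5679,.0461,.1035],[.5679,.0461,.097],[.5689,.0461,.1035],[.5679,.0471,.1035]]);print((a-[305,150])*14)
"
```

```text
[[297.73857293 446.20197681]
 [296.58080748 479.17409882]
 [304.18439819 445.96754232]
 [297.1632123  442.13210053]]
```

The leg end is at crop (291,455) and should come down to about (290,488). The hole is at (284,484), so I'll shift slightly to -x and +y and go down in small steps.

Request:
apply_moves:
  increments: [0, -0.8, -0.6, 1, 0, 0, 0, 0, 0, 0, 2, 0, 0, 0, 0, 0, 0, 1, 0, 0, 0, 0, 0, 0, 0, 0, 0, 0]

```text
clock: 7.43
tcp_pos: [0.575, 0.0482, 0.1902]
eef_rot: [0.996, 0.095, 0.001, 0.001]
force: [0.1, 0.7, 0.0]
grip_width: 0.0098
```

```bash
python3 look.py i3
```

```text
t 7.43 tcp [0.575  0.0482 0.1902] yaw 10.87 z-axis [ 0.002  -0.0012 -1.    ] F [0.1  0.68 0.04] w 9.8
shift [ 0.5  0.3 -4.8] rot [ 0.09 -0.1  -0.13]
end [0.5674 0.0466 0.0998] [325.9509 183.0949] crop [293.3127 463.3292] hole ref crop [285.6 483. ]
```

View pics/i3.png

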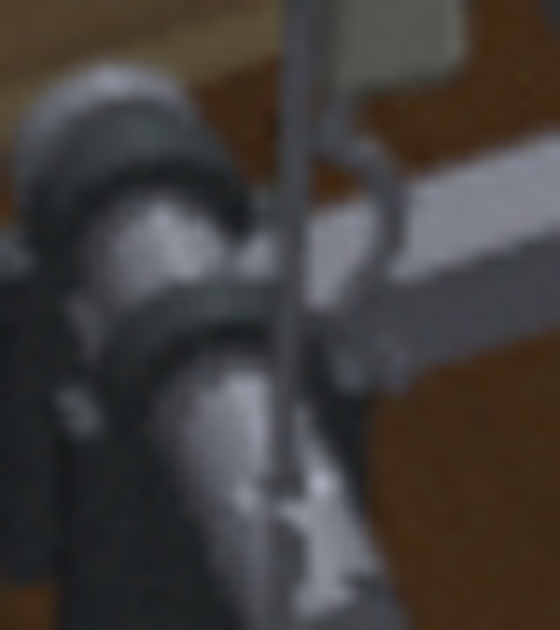

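The leg end at about (285,478) is just over the hole. I'll keep going down.

Request:
apply_moves:
  increments: [0, 0, 0, 1.5, 0, 0, 0, 0, 0, 0, 1.5, 0, 0, 0, 0, 0, 0, 0, 0, 0, 0]

```text
clock: 7.73
tcp_pos: [0.5752, 0.0481, 0.1872]
eef_rot: [0.996, 0.095, 0.001, 0.001]
force: [-0.2, 0.1, -0.4]
grip_width: 0.0101
```

```bash
python3 look.py i4
```

```text
t 7.73 tcp [0.5752 0.0481 0.1872] yaw 10.87 z-axis [ 0.0025 -0.0014 -1.    ] F [-0.21  0.07 -0.35] w 10.1
shift [ 0.3  0.2 -7.8] rot [ 0.1  -0.13 -0.13]
end [0.5675 0.0465 0.0967] [326.0012 184.2092] crop [294.0173 478.9281] hole ref crop [285.6 483. ]
```

View pics/i4.png

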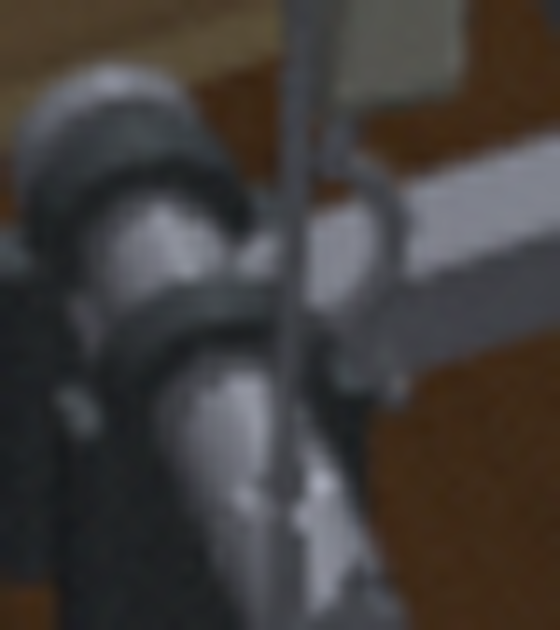

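Request:
apply_moves:
  increments: [0, 0, 0, 1, 0, 0, 0, 0, 0, 0, 1, 0, 0, 0, 0, 0, 0, 0, 0, 0, 0]

```text
clock: 8.03
tcp_pos: [0.5753, 0.0481, 0.1852]
eef_rot: [0.996, 0.095, 0.001, 0.001]
force: [-1.0, -1.1, -0.5]
grip_width: 0.0097
```

```bash
python3 look.py i5
```

```text
t 8.03 tcp [0.5753 0.0481 0.1852] yaw 10.87 z-axis [ 0.0028 -0.0014 -1.    ] F [-1.02 -1.09 -0.5 ] w 9.7
shift [ 0.2  0.2 -9.8] rot [ 0.11 -0.14 -0.13]
end [0.5677 0.0465 0.0947] [326.0479 184.9461] crop [294.6711 489.2457] hole ref crop [285.6 483. ]
```

View pics/i5.png

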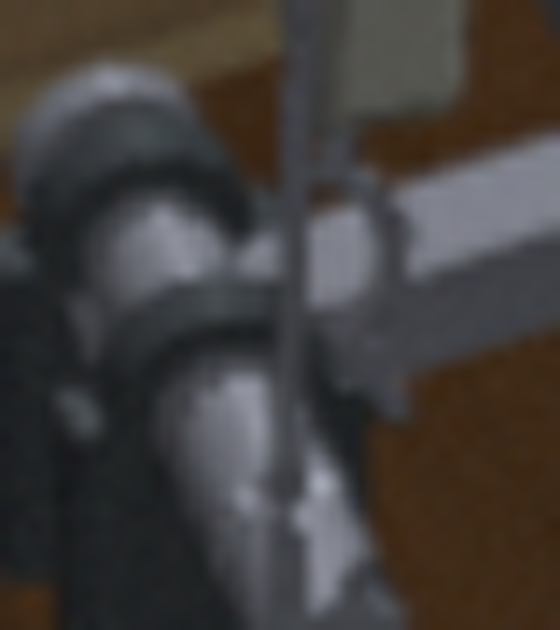

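The leg's visible end stays at about (286,495) while the TCP drops and no force shows, so it appears to be entering the hole. I'll continue.

Request:
apply_moves:
  increments: [0, 0, 0, 1, 0, -0.1, 0, 0, 0, 0, 1, 0, 0, 0, 0, 0, 0, 1, 0, 0, 0, 0, 0, 0, 0, 0, 0, 0]

```text
clock: 8.42
tcp_pos: [0.5754, 0.0485, 0.1821]
eef_rot: [0.996, 0.095, 0.001, 0.001]
force: [-0.1, 0.4, -0.2]
grip_width: 0.0097
```

```bash
python3 look.py i6
```

```text
t 8.42 tcp [0.5754 0.0485 0.1821] yaw 10.87 z-axis [ 0.0012 -0.0011 -1.    ] F [-0.11  0.35 -0.23] w 9.7
shift [  0.1   0.5 -12.9] rot [ 0.07 -0.05 -0.13]
end [0.5676 0.0468 0.0916] [325.96 185.96] crop [293.4404 503.4401] hole ref crop [285.6 483. ]
```

View pics/i6.png

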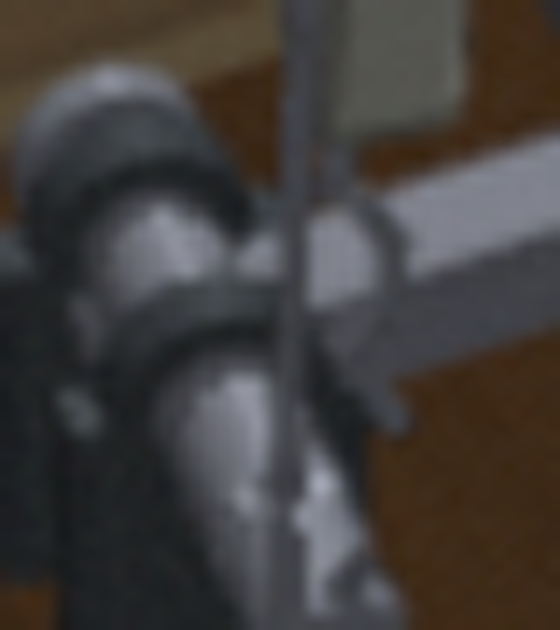

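The leg is about 5 mm inside the hole with no force. I'll carry on to just above bow contact, at TCP z of about 0.162.

Request:
apply_moves:
  increments: [0, 0, 0, 2, 0, 0, 0, 0, 0, 0, 2, 0, 0, 0, 0, 0, 0, 2, 0, 0, 0, 0, 0, 0, 2, 0, 0, 0, 0, 0, 0, 0, 0, 0, 0]

```text
clock: 8.88
tcp_pos: [0.5754, 0.0485, 0.1734]
eef_rot: [0.996, 0.095, 0.001, 0.001]
force: [0.3, 0.3, -0.2]
grip_width: 0.0094
```

```bash
python3 look.py i7
```

```text
t 8.88 tcp [0.5754 0.0485 0.1734] yaw 10.87 z-axis [ 0.0012 -0.0011 -1.    ] F [ 0.27  0.26 -0.18] w 9.4
shift [  0.1   0.6 -21.6] rot [ 0.07 -0.06 -0.13]
end [0.5677 0.0469 0.083 ] [325.8628 188.9966] crop [292.0788 545.9523] hole ref crop [285.6 483. ]
```

Request:
apply_moves:
  increments: [0, 0, 0, 2, 0, 0, 0, 0, 0, 0, 2, 0, 0, 0, 0, 0, 0, 2, 0, 0, 0, 0, 0, 0, 2, 0, 0, 0, 0, 0, 0, 2, 0, 0, 0, 0, 0, 0, 0, 0, 0, 0]

```text
clock: 9.43
tcp_pos: [0.5755, 0.0486, 0.1625]
eef_rot: [0.996, 0.095, 0.001, 0.001]
force: [-0.8, 0.8, -0.7]
grip_width: 0.0096
```

```bash
python3 look.py i8
```

```text
t 9.43 tcp [0.5755 0.0486 0.1625] yaw 10.87 z-axis [ 0.0015 -0.0009 -1.    ] F [-0.76  0.82 -0.66] w 9.6
shift [ -0.    0.6 -32.5] rot [ 0.07 -0.07 -0.13]
end [0.5678 0.047  0.0721] [325.8089 192.7819] crop [291.3247 598.946 ] hole ref crop [285.6 483. ]
```

View pics/i8.png

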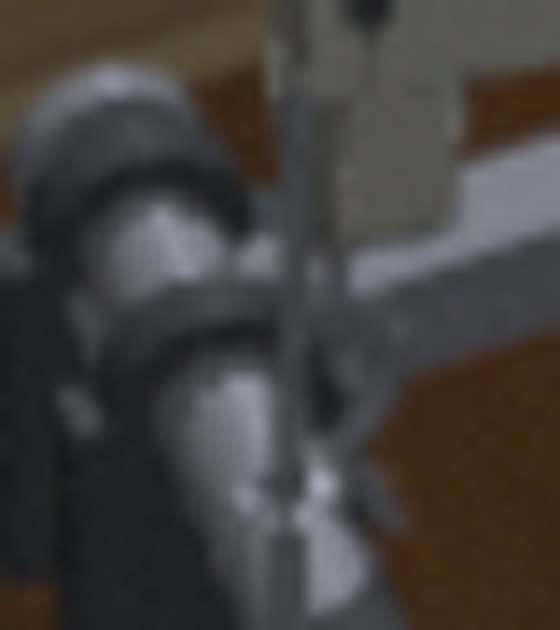

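The leg is deep in the hole and the bow is about to meet the pin. I'll press in small steps and watch the force.

Request:
apply_moves:
  increments: [0, 0, 0, 1.5, 0, 0, 0, 0, 0, 0, 1.5, 0, 0, 0, 0, 0, 0, 1.5, 0, 0, 0]

```text
clock: 9.73
tcp_pos: [0.576, 0.0486, 0.1584]
eef_rot: [0.996, 0.095, 0.001, 0.001]
force: [0.7, 0.5, 0.4]
grip_width: 0.01
```

Request:
apply_moves:
  increments: [0, 0, 0, 1.5, 0, 0, 0, 0, 0, 0, 1.5, 0, 0, 0]

```text
clock: 9.9
tcp_pos: [0.577, 0.0488, 0.1561]
eef_rot: [0.996, 0.095, 0.003, 0.001]
force: [-0.4, 1.3, 4.7]
grip_width: 0.0098
```

Request:
apply_moves:
  increments: [0, -0.3, 0, 1.5, 0, 0, 0, 0, -0.3, 0, 1.5, 0, 0, 0]

```text
clock: 10.07
tcp_pos: [0.5769, 0.0488, 0.1538]
eef_rot: [0.995, 0.095, 0.003, 0.001]
force: [-0.3, 0.5, 6.0]
grip_width: 0.0097
```

```bash
python3 look.py i9
```

```text
t 10.07 tcp [0.5769 0.0488 0.1538] yaw 10.87 z-axis [ 0.0069 -0.0006 -1.    ] F [-0.26  0.49  6.  ] w 9.7
shift [ -1.2   0.6 -41.2] rot [ 0.11 -0.38 -0.13]
end [0.5695 0.0472 0.0631] [326.4471 195.8254] crop [300.2589 641.555 ] hole ref crop [285.6 483. ]
```

View pics/i9.png

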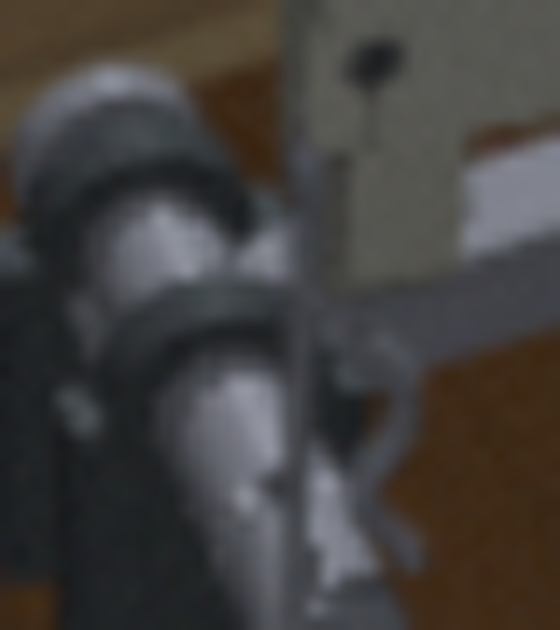

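The leg has been pushed to the hole's +x side: a dark crescent shows at crop (267,482) and the bow is spreading over the pin. The force is 6 N, so I'll continue.

Request:
apply_moves:
  increments: [0, -0.3, 0, 1.5, 0, -0.2, 0, 0, -0.3, 0, 1.5, 0, 0, 0]

```text
clock: 10.28
tcp_pos: [0.5769, 0.0488, 0.1515]
eef_rot: [0.996, 0.095, 0.003, 0.001]
force: [0.0, 1.6, 5.2]
grip_width: 0.0099
```

Request:
apply_moves:
  increments: [0, -0.3, 0, 1.5, 0, -0.2, 0, 0, -0.3, 0, 1.5, 0, 0, 0]

```text
clock: 10.45
tcp_pos: [0.577, 0.0488, 0.1495]
eef_rot: [0.996, 0.095, 0.002, 0.001]
force: [-1.5, 0.4, 3.4]
grip_width: 0.0097
```

Request:
apply_moves:
  increments: [0, -0.3, 0, 1.5, 0, -0.1, 0, 0, -0.2, 0, 1.5, 0, 0, 0]

```text
clock: 10.62
tcp_pos: [0.5769, 0.0488, 0.1465]
eef_rot: [0.996, 0.095, 0.002, 0.001]
force: [0.7, 1.8, 3.3]
grip_width: 0.01
```

Request:
apply_moves:
  increments: [0, -0.2, 0, 1.5, 0, -0.1, 0, 0, -0.2, 0, 1.5, 0, 0, 0, 0, -0.2, 0, 1.5, 0, 0, 0]

```text
clock: 10.87
tcp_pos: [0.5768, 0.0488, 0.1412]
eef_rot: [0.996, 0.095, 0.001, 0.001]
force: [0.7, 2.0, 1.6]
grip_width: 0.0098
```

Request:
apply_moves:
  increments: [0, -0.2, 0, 1.5, 0, -0.1, 0, 0, -0.2, 0, 1.5, 0, 0, 0, 0, -0.2, 0, 1.5, 0, 0, 0]

```text
clock: 11.12
tcp_pos: [0.5766, 0.0488, 0.1355]
eef_rot: [0.996, 0.095, 0.001, 0.001]
force: [1.8, 1.5, 0.7]
grip_width: 0.0099
```

```bash
python3 look.py i10
```

```text
t 11.12 tcp [0.5766 0.0488 0.1355] yaw 10.86 z-axis [ 0.0013 -0.0021 -1.    ] F [1.85 1.49 0.68] w 9.9
shift [ -1.2   0.7 -59.5] rot [ 0.13 -0.05 -0.14]
end [0.5685 0.0471 0.0446] [325.7876 202.1341] crop [291.0267 729.8768] hole ref crop [285.6 483. ]
```

View pics/i10.png

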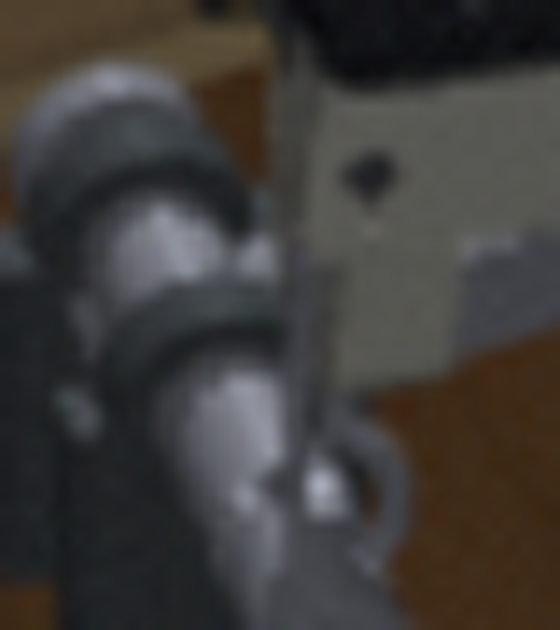

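Request:
apply_moves:
  increments: [0, -0.2, 0, 1.5, 0, 0, 0, 0, -0.2, 0, 1.5, 0, 0, 0]

```text
clock: 11.33
tcp_pos: [0.5758, 0.0487, 0.1316]
eef_rot: [0.996, 0.095, -0.0, 0.001]
force: [0.3, 2.0, -0.6]
grip_width: 0.0098
```

Request:
apply_moves:
  increments: [0, 0, 0, 1.0, 0, 0, 0, 0, 0, 0, 0, 0, 0, 0]

```text
clock: 11.5
tcp_pos: [0.5748, 0.0484, 0.1296]
eef_rot: [0.996, 0.095, -0.001, 0.001]
force: [2.2, 1.3, 0.1]
grip_width: 0.0098
```

```bash
python3 look.py i11
```

```text
t 11.5 tcp [0.5748 0.0484 0.1296] yaw 10.86 z-axis [-0.0024 -0.0024 -1.    ] F [2.15 1.33 0.08] w 9.8
shift [  0.4   0.7 -65.4] rot [ 0.11  0.16 -0.14]
end [0.5668 0.0467 0.0392] [324.9642 204.0681] crop [279.4994 756.9531] hole ref crop [285.6 483. ]
```

View pics/i11.png

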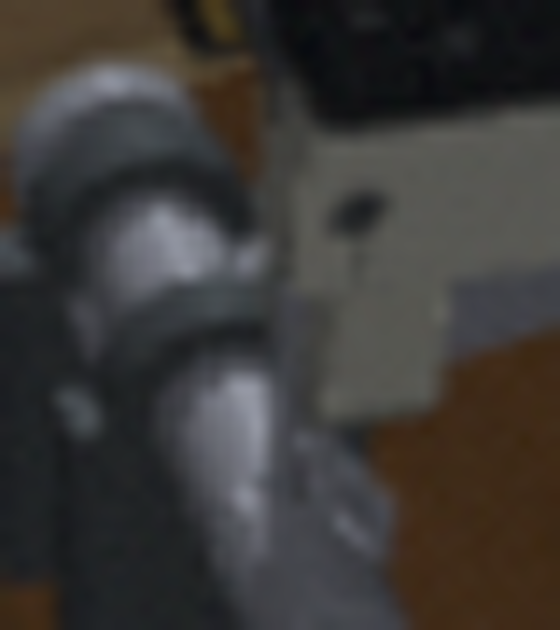

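The bow has snapped round the pin: the force fell to zero and the leg went back to the centre of the hole. I'll release and go up.

Request:
apply_moves:
  increments: [40, 0, 0, 0, 0, 0, 0, 40, 0, 0, 0, 0, 0, 0, 40, 0, 0, 0, 0, 0, 0, 40, 0, 0, 0, 0, 0, 0]

```text
clock: 11.88
tcp_pos: [0.5734, 0.0476, 0.1293]
eef_rot: [0.995, 0.095, -0.003, 0.002]
force: [-0.6, 0.2, 0.4]
grip_width: 0.0317
```

```bash
python3 look.py i12
```

```text
t 11.88 tcp [0.5734 0.0476 0.1293] yaw 10.87 z-axis [-0.0056 -0.0038 -1.    ] F [-0.61  0.24  0.43] w 31.7
shift [  1.7   0.2 -65.7] rot [ 0.15  0.36 -0.13]
end [0.5651 0.0458 0.0389] [324.2545 204.4879] crop [269.5623 762.8309] hole ref crop [285.6 483. ]
```

View pics/i12.png

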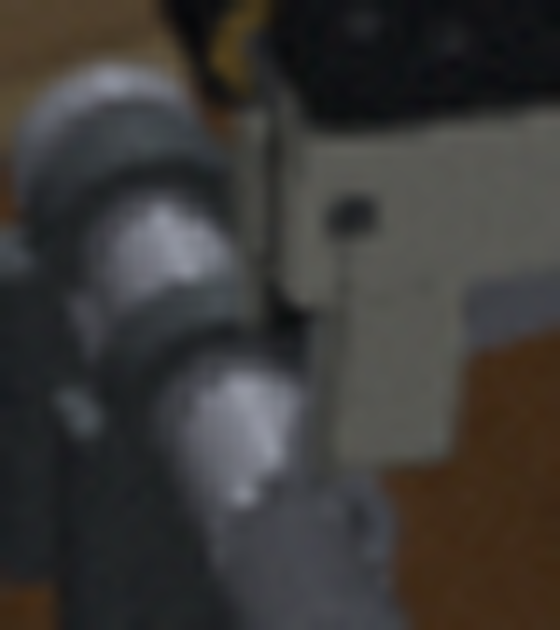

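The fingers are off the clip. Next I'll retreat upward.

Request:
apply_moves:
  increments: [40, 0, 0, -5, 0, 0, 0, 40, 0, 0, -15, 0, 0, 0, 40, 0, 0, -25, 0, 0, 0, 40, 0, 0, -30, 0, 0, 0, 40, 0, 0, -30, 0, 0, 0, 40, 0, 0, -20, 0, 0, 0, 40, 0, 0, 0, 0, 0, 0]

```text
clock: 12.52
tcp_pos: [0.5721, 0.0479, 0.2595]
eef_rot: [0.995, 0.095, -0.006, 0.001]
force: [0.1, -0.6, 0.9]
grip_width: 0.04
```

Request:
apply_moves:
  increments: [40, -20, 0, -5, 0, 0, 0, 40, -35, 0, 0, 0, 0, 0, 40, -35, 0, 0, 0, 0, 0, 40, -35, 0, 0, 0, 0, 0, 40, -20, 0, 0, 0, 0, 0, 40, 0, 0, 0, 0, 0, 0]

```text
clock: 13.02
tcp_pos: [0.4245, 0.0201, 0.2635]
eef_rot: [0.995, 0.095, -0.006, 0.002]
force: [0.1, 1.0, -0.0]
grip_width: 0.0401
```

```bash
python3 look.py i13; python3 -c "
from h import *
s=cams.camera('side');t=cams.camera('top')
crop(s,285,125,90,95,7,'pics/j1.png');crop(t,180,180,110,90,6,'pics/j2.png')"
```

```text
t 13.02 tcp [0.4245 0.0201 0.2635] yaw 10.94 z-axis [-0.0112 -0.0044 -0.9999] F [ 0.06  0.98 -0.05] w 40.1
shift [154.4   1.1  66.7] rot [ 0.13  0.68 -0.06]
end [0.4173 0.0183 0.1733] [253.0593 165.8042] crop [-727.1699  221.2585] hole ref crop [285.6 483. ]
```

View pics/j1.png

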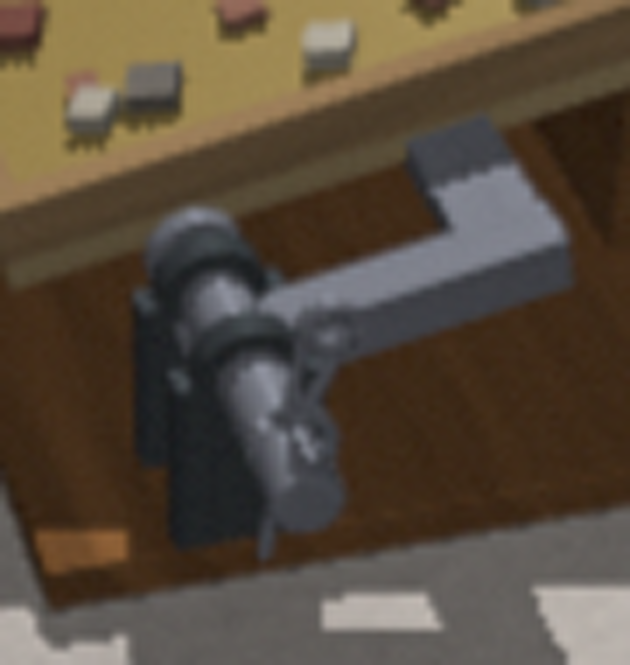

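View pics/j2.png

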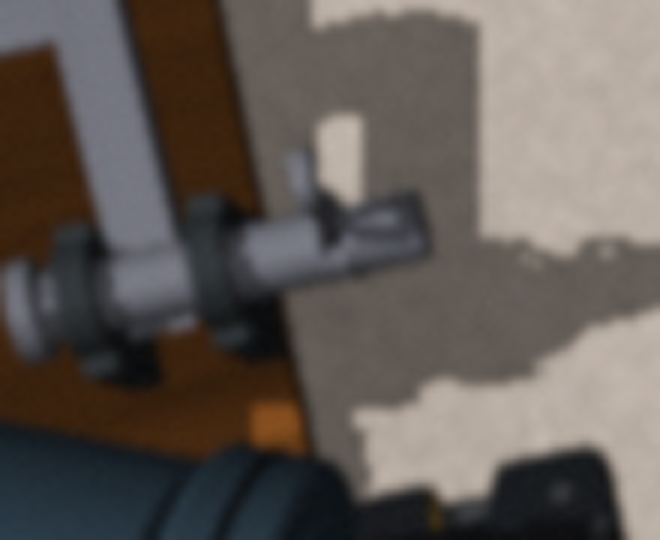

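The clip is in the pin, but its eye leans toward +x. I'll measure the tilt.

```bash
python3 -c "
from h import *
np.set_printoptions(precision=4,suppress=True)
s=cams.camera('side');t=cams.camera('top')
print('upright end,eye side',proj(s,[[.5663,.046,.0405],[.5742,.0475,.133]]),'top',proj(t,[[.5742,.0475,.133]]))
es=(285+327/7,125+330/7);et=(180+300/6,180+170/6)
E,g=tri(s,es,t,et);print('eye',E,g)
l=onz(s,(285+265/7,125+557/7),.041);print('end?',l)
crop(s,310,160,30,50,12,'pics/k1.png');crop(t,215,195,40,35,14,'pics/k2.png')
"
```

```text
upright end,eye side [[324.7964 203.8571]
 [329.5534 170.3887]] top [[231.5648 213.3058]]
eye [0.5822 0.0518 0.1252] 0.005335074518943026
end? [0.5617 0.0433 0.041 ]
```

View pics/k1.png

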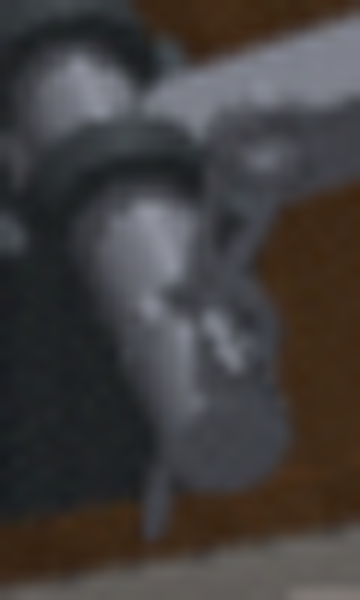

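View pics/k2.png

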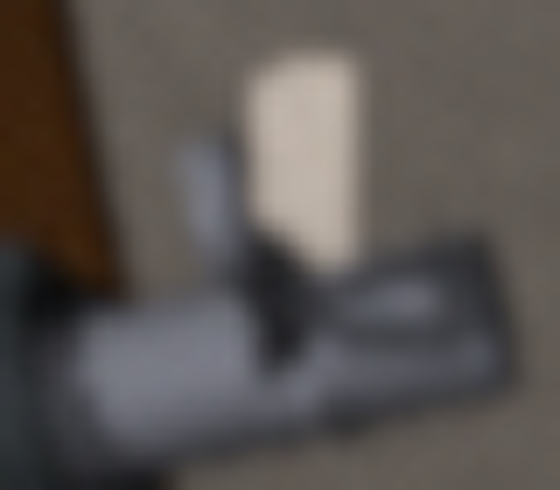

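```bash
python3 -c "
from h import *
np.set_printoptions(precision=4,suppress=True)
s=cams.camera('side')
n=np.array([-np.sin(.192),np.cos(.192),0]);H=np.array([.5662,.0462,.097])
for nm,uv in (('end',(310+152/12,160+540/12)),('eye',(310+262/12,160+155/12)),('bow right extreme',(310+282/12,160+325/12))):
  o,d=ray(s,uv);p=o+d*((H-o)@n)/(d@n);x=(p-H)@np.array([np.cos(.192),np.sin(.192),0]);print(nm,p,'x_rel',x,'z_rel axis',p[2]-.085)
c=np.array([0,.0])
for th in (0,.05,.1,.15,.2): # leg centred at pin mid, end 44.5 below, lean th
  e=H*[1,1,0]+[0,0,.085]; X=np.array([np.cos(.192),np.sin(.192),0]);Z=np.array([0,0,1.])
  zz=np.cos(th)*Z+np.sin(th)*X; xx=np.cos(th)*X-np.sin(th)*Z
  E=e-.0445*zz; print(th,proj(s,[E,E+.0925*zz+.008*xx]).round(1).tolist())
"
```

```text
end [0.5615 0.0453 0.038 ] x_rel -0.004827112901040451 z_rel axis -0.04704922756870859
eye [0.5795 0.0488 0.1251] x_rel 0.013518752631303968 z_rel axis 0.040102848991146536
bow right extreme [0.5847 0.0498 0.0852] x_rel 0.018861197087201093 z_rel axis 0.00021020256877575527
0 [[324.7, 203.8], [329.5, 170.3]]
0.05 [[323.8, 203.9], [330.5, 170.3]]
0.1 [[322.9, 204.1], [331.6, 170.4]]
0.15 [[321.9, 204.1], [332.6, 170.5]]
0.2 [[321.0, 204.2], [333.7, 170.6]]
```

The tilt is about 0.11 rad and the end is about 45.5–47 mm below the axis. The bow is widest level with the pin's axis. I'll take one overview for the bystanders, then hand in.

```bash
python3 -c "
from h import *
s=cams.camera('side');cv2.imwrite('pics/fin.png',s['frame'][:,:,::-1])"
```

```text
(no output)
```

View pics/fin.png

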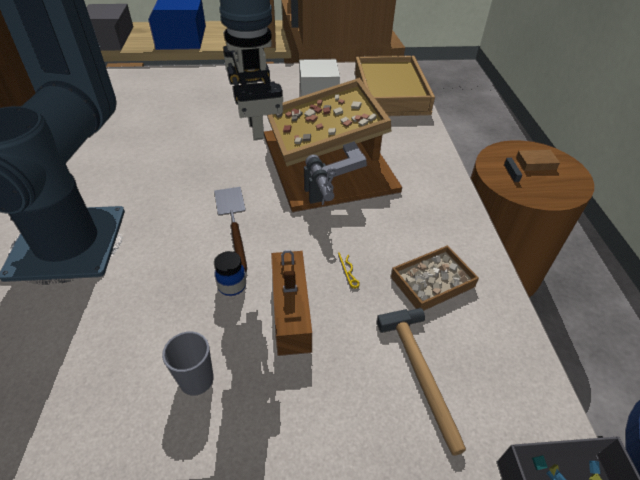

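All the bystanders stand where they were, and the gripper is clear at (260,100).

```bash
python3 -c "
from rig import ticket
print(ticket.hand_in())"
```

```text
the job is handed in; nothing more can be done
None
```

The clip is locked through the pin's cross-hole, released, and the job is handed in at about 13 s on the robot's clock. No verdict was reported.

**What I did:** I took the R-clip out of the slot at the rack's -y end. I found the hole in both camera views, about 30 mm from the lug, and the leg went in on the first try. The bow passed the pin with at most about 6 N in the readings I took between moves. I then let go and moved the arm clear.

**Last checks:**

| Check | Measured | Allowed |
|---|---|---|
| Leg end below pin axis | about 45.5–47 mm | 37.5–50 mm |
| Leg end sideways from the hole | about 5 mm | 13 mm |
| Lean from upright | about 0.11 rad side view alone, 0.15 rad from both views | under 0.35 rad |

- **Bow:** in the picture it lies round the pin, widest level with the pin's axis. I could not measure its opening angle directly.
- **Bystanders:** all look unmoved in the last overview.
- **Disagreements:** the clip leaned slightly and dropped about 2 mm when released. The two camera views of the eye missed each other by about 5 mm, so the lean is only a rough figure.

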